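# Bring the tube pot over and hold the water bath open

## Robot

A 6-joint arm with a two-finger parallel gripper is mounted at the origin on the work surface. World frame = base frame: x ahead of the robot, y to its left, z up, the work surface at z = 0. Lengths are in mm, angles in rad, forces in N, time in s.
With the tool pointing down it reaches from about 350 to 975 mm from the base axis. Payload 7.1 kg.
Tool frame: the origin (TCP) lies between the finger pads; the fingertips stand 17 mm ahead of it and the grasp point (between the pads) lies 2 mm behind it (tip_reach is the y of the fingertips in the tool frame, in mm); y points along the fingers, x is the direction in which the jaws open and shut, and the axes are right-handed (so a half turn about y gives the same grasp; the last joint's range is limited). The gripper opens to 88 mm and grips with 3 to 60 N. Pads are 20 mm wide; open, the fingers measure 115 mm over their backs; the gripper's body (75 mm by 178 mm) begins 61 mm behind the grasp point.
Start: joints at [1.186, 0.423, 1.63, -0, 1.089, -0.019], TCP at [223.528, 583.644, 202.975] pointing down, gripper open.
Joint ranges: [-3, 3], [-0.9, 2.11], [0.09, 2.58], [-1.31, 4.45], [0.11, 2.69], [-2.54, 2.54]. Speed limits (rad/s): [2.39, 2.39, 3.01, 3.14, 3.14, 3.14].

## Interface

Orientations are given as a rotation vector (axis times angle).
In Python, from workcell import get_obs, get_image, camera_model, close_job, silhouettes, tip_of, tip_reach gives the robot as it stands. The module is installed in compiled form; this text tells all that it offers.
- The arm moves only by the tool arm_command, never from a script. Its argument "targets" is a list of rows, each a list of 4 numbers: the shift along the tool's x, y, z in mm, then the turn about the tool's y in rad. A call has 1 to 20 rows; each row shifts and turns the commanded pose from where the row before left it, along the tool's axes as they then stand; what a row does not reach is not made up. A row lasts 1/12 s, in which the tool goes at most 41.7 mm and 7.16 degrees, less where a joint would pass 70% of its speed; a pose out of reach is approached as far as the arm can. A call is refused whole if a number of a shift passes 41.7 or a number of a turn 0.125, either way. A call with a gripper value outside its range is refused whole. "gripper" is the opening in per cent of the stroke, from 0 (shut) to 100 (fully open), set as the call begins (left out, the last holds). The fingers move at their own pace and stop on an object; the grip force is fixed at half the most. Time passes only in rows, so rows that do not move let the fingers close. It gives the time, the measured TCP pose, the force and the opening at its end, in the units of the state.
- get_obs(): the state, without advancing time (a new reading comes with each control period).
- get_image(name): name is "scene" or "top" or "wrist"; returns the picture (480x640x3 uint8, blue, green, red); there is no depth.
- camera_model(name): a dict with "mtx" (3x3 intrinsics, pixels), "position" and "orientation" of the camera in the world. Camera axes: x right, y up, looking along -z (the intrinsics and any distortion apply to the point x, -y, -z); pixel columns grow to the right and rows downward; lengths in mm; the calibration is good to about 2 mm. The wrist camera is an equidistant fisheye: a pixel r from the principal point sees the ray r / f radians off the axis. A picture is of the moment at which its call begins: read the wrist's pose just before it. camera_model takes no time and is no camera call; for the wrist camera it gives the pose at the moment of the call.
- close_job(): hands the job in, once; it reports no verdict.
Trained networks look in the newest picture that a camera, given by its name, has taken for a name from the list of things; names that differ only in an ending like _2 or _b are one class to them, and where a whole thing is asked for, a point or a joint stands for the part that bears it (a point fixed in the world has none). Each returns a list of dicts, best first, with "conf" (0 to 1); they miss things now and then, are a little off and sometimes report something else, mostly with a low value. They report only what shows in the picture. A call takes as long as a camera call.
- silhouettes(camera, thing): "pixels" (480x640 bool, what is visible of it) and "at" ([column, row] in pixels, amid what is visible of it).
- tip_of(camera, thing): "at" ([column, row] in pixels: a listed point, or the origin of a listed thing).
The state is a dict: "t": time; "qpos": joint angles; "qvel": joint speeds; "joint_torque": joint torques, N m; "ee_pos": TCP position; "orientation": TCP orientation; "ft_force": force on the tool from outside, world axes, zero at the start; "moment": the same for the moment, N m; "width": finger opening in mm.
Only numpy, scipy, OpenCV 4.12 (cv2) and the standard library are available. Lean on these libraries where they do the work, as an engineer would, in place of code of your own. Each camera call takes 0.05 s, during which the arm holds its last target. There are 200 camera calls.

## Task

Your lab partner is about to move the sample tubes into the water bath and needs both hands. Lift the steel tube pot off the hotplate and set it down gently and upright, wholly on the heatproof mat, and let go of it; then raise the lid of the water bath and hold it about 60 degrees open from closed, so that the drips run back into the tank. Leave everything else on the bench where it stands, and finish while still holding the lid there: it falls shut if it is let go.

Things in the scene. Friction and masses are not known exactly. Their poses are not given: they have to be found in the camera images.
- pot: The tube pot: round stainless steel pot, 90 mm diameter (95 over the rim), 90 mm tall, six colour-capped tubes standing in its top up to 120 mm, and an arch handle over it, 98 mm wide over its thin uprights, 173 mm tall in all. Loose, 0.35 to 0.65 kg, heaviest low down. Origin at the centre of its underside, z up; the handle's grip runs along its y. It starts on the hotplate.
- pot_handle (a point): Centre of the pot handle's blue grip, 165 mm above the pot's underside on its axis: a bar 72 mm long (along the pot's y), 14 mm thick (along the pot's x) and 16 mm high. There is 37 mm free below the grip's underside, down to the tube caps. Its axes are the pot's.
- hotplate: Pale grey hotplate that the pot starts on, fixed to the bench, 240 mm deep (x), 160 mm wide (y); its white square plate, 150 x 150 mm, has its top 95 mm above the bench and its centre 35 mm behind (+x of) the origin. Origin at the centre of its underside; two black knobs face -x, towards the robot. It stands on one side of the mat, the water bath on the other; which is left varies.
- mat: Heatproof mat, cream, 160 x 160 mm and 6 mm thick, fixed to the bench between the hotplate and the water bath. Origin at the centre of its underside, on the bench; x and y along its edges.
- bath: Two litre laboratory water bath, white with a blue control panel at the front (-x), 260 mm deep (x), 200 mm wide (y), 154 mm high to the steel flange, fixed to the bench. Origin at the centre of its underside, z up. The steel lid covers its tank and is counted as part of it.
- lid (a joint): Angle of the water bath's lid in rad: 0 closed, growing as its front edge is raised; 60 degrees is 1.047. The hinge stops it at 1.3, short of upright, so that it always falls shut when let go. The hinge is free (no spring, little friction). The lid weighs 0.28 to 0.45 kg and is 195 mm deep from the hinge to its front edge (100 mm to its middle), 176 mm wide.
- lid_hinge (a point): Middle of the lid's hinge line, at the back of the water bath: 105 mm behind (+x of) the bath's origin and 158 mm above the bench. Axes as the bath's; the hinge runs along the bath's y.
- lid_handle (a point): Centre of the lid's handle: round black bar, 12 mm diameter, 106 mm long, parallel to the hinge, on two posts 90 mm apart. With the lid closed it lies 165 mm in front of (-x of) the hinge and 48 mm above it (206 mm above the bench), 30 mm free below it; about 325 mm above the bench at 60 degrees. It moves with the lid. A gripper pinching it from above may stay pointing down: the bar turns in it.
- tube_rack: Green wire test-tube rack with glass tubes, 73 x 175 mm, 106 mm tall, loose, to be left alone. Origin under its centre.
- blue_dropper: Blue dropper bottle with yellow tip, 32 mm diameter, 89 mm tall, loose, to be left alone. Origin under its centre.
- green_dropper: Green dropper bottle with white tip, 32 mm diameter, 89 mm tall, loose, to be left alone. Origin under its centre.
- amber_dropper: Brown dropper bottle with black tip, 36 mm diameter, 99 mm tall, loose, to be left alone. Origin under its centre.
- wash_bottle: White wash bottle with red cap and spout, 74 mm diameter, 186 mm tall, loose, to be left alone. Origin under its centre.
- beaker: Empty glass beaker, 76 mm diameter, 100 mm tall, loose, to be left alone. Origin under its centre.
- goggles: Orange splash goggles, 155 mm wide, 58 mm tall, loose, to be left alone. Origin under their centre.

How it is judged:
By the outcome, as a careful person would: the job done as asked, in the order asked, and still so for the second after the job is handed in, while the arm keeps its last pose, push and grip.
It also fails if it takes over 61 s, if anything falls off the work surface, if the arm or the gripper's body presses on something with over 40 N, if the wrist force passes 120 N, or if a joint passes its speed limit or range.

## Working session

There is one attempt and no reset: what is moved stays moved. The work goes in short steps, Python scripts to look and compute and a tool call to move; the robot and the scene stay as the last step left them, time stands still between calls to the robot, and variables do not carry over. Pictures are saved under pics/ and viewed, about 8 in all and at most 12, crops included, and the job is handed in when it is done.

Besides the shell and the picture viewer there is one more tool, called by a JSON object that holds its "api" and its "payload". arm_command: Moves the arm, as the interface text tells. Its arguments: {"type":"object","properties":{"targets":{"type":"array","items":{"type":"array","items":{"type":"number"}}},"gripper":{"type":"number"}},"required":["targets"]}

```bash
mkdir -p pics; cat > h.py <<'E'
import numpy as np, cv2
from scipy.spatial.transform import Rotation as R
from workcell import *
def ray(cam,px):
    m=camera_model(cam); K=np.array(m["mtx"]); 
    o=np.array(m["orientation"]); Rm=R.from_rotvec(o).as_matrix() if o.size==3 else o.reshape(3,3)
    u=(px[0]-K[0,2])/K[0,0]; v=(px[1]-K[1,2])/K[1,1]
    if cam=="wrist":
        r=np.hypot(u,v); d=np.array([u/r*np.sin(r),-v/r*np.sin(r),-np.cos(r)])
    else:
        d=np.array([u,-v,-1.])
    d=Rm@d; return np.array(m["position"]),d/np.linalg.norm(d)
def at_z(cam,px,z):
    p,d=ray(cam,px); return p+d*(z-p[2])/d[2]
def tri(a,b):
    A=np.zeros((3,3));y=np.zeros(3)
    for p,d in (a,b):
        M=np.eye(3)-np.outer(d,d);A+=M;y+=M@p
    x=np.linalg.solve(A,y)
    return x,[np.linalg.norm(np.cross(x-p,d)) for p,d in (a,b)]
E
python3 - <<'E'
from h import *
np.set_printoptions(precision=1,suppress=True)
o=get_obs();print(o["t"],o["ee_pos"],o["orientation"],R.from_rotvec(o["orientation"]).as_matrix())
for c in("scene","top"):
    im=get_image(c);cv2.imwrite(f"pics/{c}0.png",im); print(c,{k:np.array(v) for k,v in camera_model(c).items()})
for t,z in(("pot",95),("pot_handle",260),("hotplate",0),("mat",0),("bath",0),("lid_hinge",158),("lid_handle",206),("tube_rack",0),("wash_bottle",0),("beaker",0),("goggles",0),("amber_dropper",0),("blue_dropper",0),("green_dropper",0)):
    r={}
    for c in("scene","top"):
        q=tip_of(c,t)
        if q: r[c]=q[0]["at"];print(t,c,np.array(q[0]["at"]),round(q[0]["conf"],2),at_z(c,q[0]["at"],z))
    if len(r)==2:print("  tri",*tri(ray("scene",r["scene"]),ray("top",r["top"])))
E
python3 -c "
import cv2,numpy as np
a=cv2.imread('pics/scene0.png');cv2.imwrite('pics/s.png',a)"
```

```text
0.0 [223.3 583.1 202.2] [-1.4 -0.9  0.9] [[ 0.4 -0.  -0.9]
 [ 0.9 -0.   0.4]
 [-0.  -1.   0. ]]
scene {'mtx': array([[497.6,   0. , 320.7],
       [  0. , 497.6, 236.9],
       [  0. ,   0. ,   1. ]]), 'position': array([1245.9, -888.3,  912.6]), 'orientation': array([0.9, 0.3, 0.6])}
top {'mtx': array([[611.2,   0. , 327.3],
       [  0. , 611.2, 242.4],
       [  0. ,   0. ,   1. ]]), 'position': array([ 367.8,    7.2, 1977.7]), 'orientation': array([ 0.1, -0.1, -1.6])}
pot scene [341.2 212.7] 0.94 [541.  251.8  95. ]
pot top [253.6 273.9] 0.77 [536.4 244.9  95. ]
  tri [539.4 247.1  96.1] [np.float64(3.8857054853191153), np.float64(3.8857054853190722)]
pot_handle scene [343.8 167.8] 0.82 [552.8 238.4 260. ]
pot_handle top [330.2 290.3] 0.62 [470.    9.3 260. ]
  tri [547.5  62.1 326.7] [np.float64(97.02226840949764), np.float64(97.0222684094976)]
hotplate scene [164.5 389.7] 0.73 [ 548.  -484.6    0. ]
hotplate top [254.9 283. ] 0.69 [515.3 252.9   0. ]
  tri [ 414.9  -28.8 -280.6] [np.float64(335.6145443178749), np.float64(335.6145443178749)]
mat scene [279.2 270.9] 0.66 [488.3  
[... 1333 characters left out ...]
 [ 761.  -211.5   17.3] [np.float64(0.6217385979990695), np.float64(0.6217385979989835)]
amber_dropper scene [357.2 305. ] 0.6 [755.    5.2   0. ]
amber_dropper top [329.4 207. ] 0.6 [759.4   5.3   0. ]
  tri [757.5   4.2   2.3] [np.float64(1.7379832984764072), np.float64(1.737983298476376)]
blue_dropper scene [382.6 287.9] 0.7 [776.6 108.4   0. ]
blue_dropper top [297.2 208.3] 0.6 [757.8 111.4   0. ]
  tri [765.8 115.8 -11.5] [np.float64(6.767020956104576), np.float64(6.767020956104572)]
green_dropper scene [367.8 294. ] 0.74 [755.5  61.3   0. ]
green_dropper top [316.7 207.6] 0.64 [758.5  47.1   0. ]
  tri [758.9  48.6  10.1] [np.float64(2.9124003401244263), np.float64(2.9124003401243628)]
```

View pics/scene0.png

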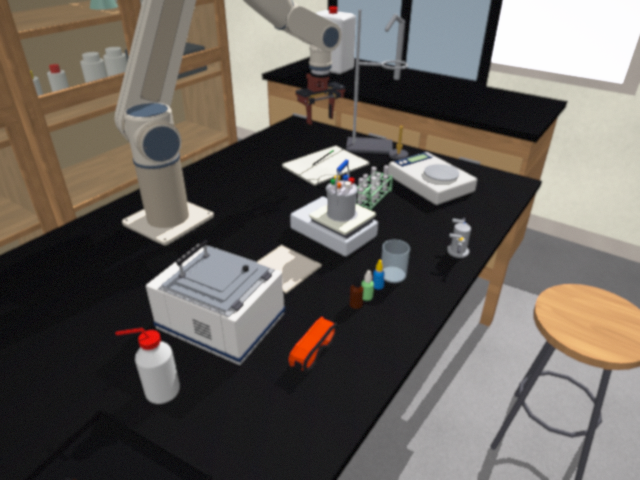

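View pics/top0.png

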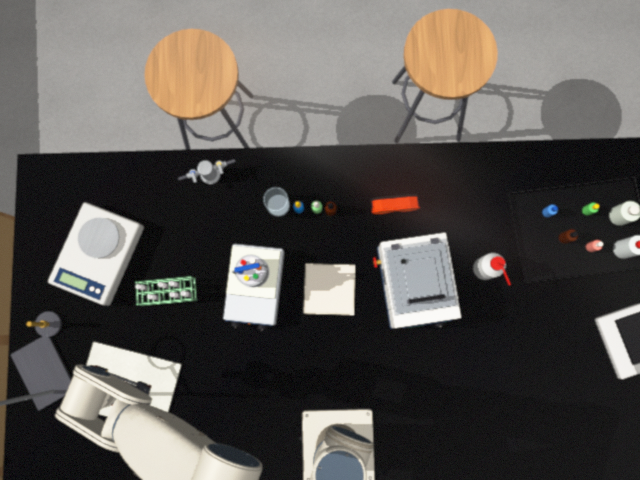

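The hotplate with the pot is on the left (pot ~(253,270) in the top view, blue grip running ~20° off), the mat is in the middle (330,290), and the bath is on the right, slightly yawed (420,280). The net's top-view pot_handle and scene hotplate hits disagree with the pictures, so I'm discarding them. Next I'll measure the yaws.

```bash
cat > m.py <<'E'
from h import *
np.set_printoptions(precision=1,suppress=True)
im=get_image("top").astype(int)
def poly(mask,z,name):
    v,u=np.nonzero(mask); P=np.array([at_z("top",(a,b),z)[:2] for a,b in zip(u,v)])
    (c,s,a)=cv2.minAreaRect(P.astype(np.float32)); print(name,len(P),"rect",np.array(c),np.array(s),a,"mean",P.mean(0))
    w,V=np.linalg.eigh(np.cov(P.T)); print("   main axis deg",np.degrees(np.arctan2(V[1,1],V[0,1])),2*np.sqrt(3*w))
b,g,r=im[...,0],im[...,1],im[...,2]
roi=np.zeros(b.shape,bool);roi[240:300,225:285]=1
poly(roi&(b>r+60)&(b>g+40),260,"grip")
for t,z in(("mat",6),("bath",154),("hotplate",85)):
    s=silhouettes("top",t)
    for q in s[:1]: print(q["conf"]); poly(q["pixels"],z,t)
roi[:]=0;roi[285:310,400:455]=1
poly(roi&(im.max(2)<60),206,"lidhandle")
c=cv2.resize(im[230:340,220:470].astype(np.uint8),None,fx=3.2,fy=3.2,interpolation=cv2.INTER_CUBIC);cv2.imwrite("pics/crop.png",c)
E
python3 m.py
```

```text
grip 129 rect [539.1 244.4] [19.3 70.3] 12.673632621765137 mean [540.7 245.7]
   main axis deg 102.88785162254504 [15.5 69.4]
0.94
mat 2441 rect [490.   12.3] [159.5 159.8] 86.7243423461914 mean [489.5  12.1]
   main axis deg 157.3526567649651 [158.2 160.4]
0.71Traceback (most recent call last):
  File "m.py", line 13, in <module>
    for q in s[:1]: print(q["conf"]); poly(q["pixels"],z,t)
                                      ~~~~^^^^^^^^^^^^^^^^^
  File "m.py", line 5, in poly
    v,u=np.nonzero(mask); P=np.array([at_z("top",(a,b),z)[:2] for a,b in zip(u,v)])
                                      ~~~~^^^^^^^^^^^^^^^
  File "h.py", line 14, in at_z
    p,d=ray(cam,px); return p+d*(z-p[2])/d[2]
        ~~~^^^^^^^^
  File "h.py", line 5, in ray
    m=camera_model(cam); K=np.array(m["mtx"]);
ValueError: time passes only in moves, steps and waits
```

```bash
sed -i 's/^def ray/import functools\ncm=functools.lru_cache(camera_model)\ndef ray/; s/m=camera_model(cam)/m=(camera_model if 0 else cm)(cam)/' h.py; sed -i 's/("mat",6),//; s/^poly(roi&(b>r.*$//' m.py; python3 m.py; python3 -c "
from h import *
o=get_obs();M=R.from_rotvec(o['orientation']).as_matrix();print(o['t'],o['ee_pos'],np.degrees(np.arctan2(M[1,0],M[0,0])))"
```

```text
0.71
bath 6209 rect [ 493.2 -247.1] [272.9 227.8] 7.743722438812256 mean [ 497.8 -254. ]
   main axis deg -170.40435784621036 [210.8 260.5]
0.73
hotplate 3097 rect [498.1 247.3] [161.5 253.4] 82.68611907958984 mean [487.6 244.6]
   main axis deg 168.72334251697743 [170.4 254.5]
lidhandle 90 rect [ 442.3 -267.9] [ 8.5 97.5] 7.251691818237305 mean [ 442.8 -269.4]
   main axis deg 96.98979403577489 [  7.7 103.1]
1.8 [223.5315274  583.65867547 202.99847125] 69.04302261219802
```

View pics/crop.png

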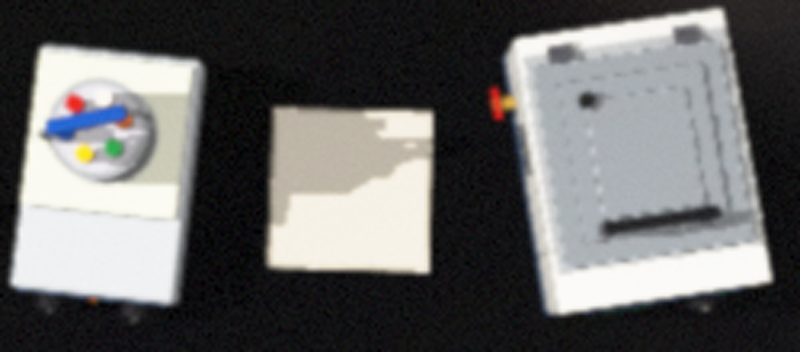

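{"api": "arm_command", "payload": {"targets": [[0,-16,0,0.1224],[0,-16,0,0.1224],[0,-16,0,0.1224],[0,-16,0,0.1224],[0,-16,0,0.1224],[0,-16,0,0.1224],[0,-16,0,0.1224],[0,-16,0,0.1224],[0,0,0,0]], "gripper": 100}}

```text
t: 2.55
ee_pos: [224.1, 585.2, 334.6]
orientation: [-1.559, -0.176, 0.172]
ft_force: [0.2, 0.9, 0.8]
width: 87.9
```

{"api": "arm_command", "payload": {"targets": [[10,0,-16,0],[18,0,-31,0],[18,0,-31,0],[18,0,-31,0],[18,0,-31,0],[18,0,-31,0],[18,0,-31,0],[18,0,-31,0],[18,0,-31,0],[18,0,-31,0],[18,0,-31,0],[18,0,-31,0],[15,0,-25,0],[10,0,-18,0],[0,0,0,0],[0,0,0,0]]}}

```text
t: 3.88
ee_pos: [540.2, 245.1, 329.8]
orientation: [-1.564, -0.177, 0.179]
ft_force: [-0.3, 0.3, 0.8]
width: 87.8
```

```bash
cat > st.py <<'E'
from h import *
np.set_printoptions(precision=1,suppress=True)
def st(goal=None,yaw=None):
    o=get_obs();M=R.from_rotvec(o['orientation']).as_matrix();y=np.degrees(np.arctan2(M[1,0],M[0,0]))
    print(round(o['t'],2),o['ee_pos'],"yaw",round(y,2),"ydir",M[:,1],"F",o['ft_force'],"w",o['width'],"q",np.array2string(o['qpos'],precision=2))
    if goal is not None: print("tool delta",M.T@(np.array(goal)-o['ee_pos']))
    if yaw is not None: print("turn",np.radians(y-yaw))
    return o,M
E
python3 - <<'E'
from st import *
st((540,246,258),12.9)
im=get_image("wrist");cv2.imwrite("pics/w1.png",im)
for f in tip_of,:
  for q in f("wrist","pot_handle")[:2]: print(q["at"],q["conf"],at_z("wrist",q["at"],260))
g=im.astype(int);m=(g[...,0]>g[...,2]+60)&(g[...,0]>g[...,1]+40)
n,l,s,c=cv2.connectedComponentsWithStats(m.astype(np.uint8))
for i in np.argsort(-s[1:,4])[:2]+1:
  v,u=np.nonzero(l==i);P=np.array([at_z("wrist",(a,b),268)[:2] for a,b in zip(u,v)]);w,V=np.linalg.eigh(np.cov(P.T))
  print(s[i],P.mean(0),np.degrees(np.arctan2(V[1,1],V[0,1])),2*np.sqrt(3*w))
E
```

```text
3.88 [540.2 245.1 329.8] yaw 12.98 ydir [-0. -0. -1.] F [-0.3  0.3  0.8] w 87.79917743346921 q [0.41 0.26 1.57 0.   1.32 0.18]
tool delta [ 0.1 71.8  0.9]
turn 0.001349368285741158
[322.6, 248.4] 0.85 [540.7 244.6 260. ]
[ 311  186   23  109 1964] [538.8 250.5] 100.60426975502398 [13.4 74.3]
[448 309   6   7  12] [648.6 219.1] 143.2644788535521 [1.2 8. ]
```

View pics/w1.png

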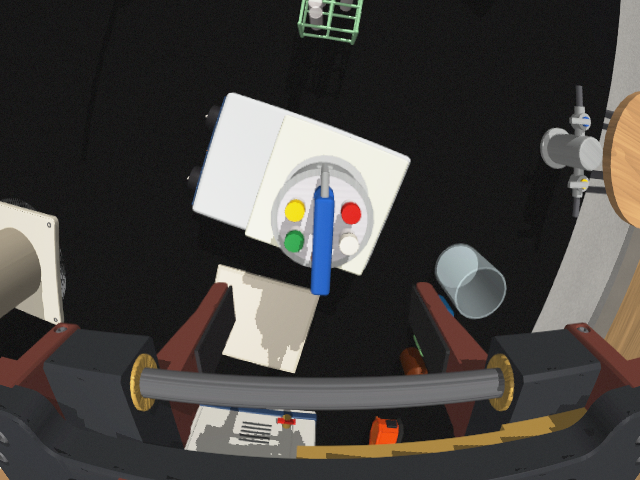

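The wrist view shows the blue grip (320,240) centred between the fingers (~228 and ~420) and running square to the jaw direction. The rack and beaker are well clear. Descending now.

{"api": "arm_command", "payload": {"targets": [[0,8,0,0],[0,16,0,0],[0,16,0,0],[0,16,0,0],[0,10,0,0],[0,6,0,0],[0,0,0,0],[0,0,0,0]]}}

```text
t: 4.65
ee_pos: [540.1, 246.4, 259.1]
orientation: [-1.563, -0.178, 0.178]
ft_force: [-0.4, 0.5, 0.0]
width: 88.0
```

{"api": "arm_command", "payload": {"targets": [[0,0,0,0],[0,0,0,0],[0,0,0,0],[0,0,0,0],[0,0,0,0],[0,0,0,0],[0,0,0,0],[0,0,0,0],[0,0,0,0],[0,0,0,0],[0,0,0,0],[0,0,0,0]], "gripper": 0}}

```text
t: 5.65
ee_pos: [540.2, 246.0, 259.0]
orientation: [-1.564, -0.177, 0.177]
ft_force: [0.6, 0.7, 1.0]
width: 11.1
```

{"api": "arm_command", "payload": {"targets": [[0,-2,0,0],[0,-5,0,0],[0,-8,0,0],[0,-10,0,0],[0,-10,0,0],[0,-10,0,0],[0,-8,0,0],[0,-5,0,0],[0,-2,0,0],[0,0,0,0],[0,0,0,0],[0,0,0,0]]}}

```text
t: 6.65
ee_pos: [539.9, 245.8, 318.4]
orientation: [-1.564, -0.176, 0.178]
ft_force: [-0.4, 0.1, -0.4]
width: 0.4
```

The fingers shut to 0.4 mm, so they didn't get the grip. I'll look.

```bash
python3 - <<'E'
from st import *
st()
im=get_image("wrist");s=get_image("scene")
a=cv2.resize(s[130:260,270:420],None,fx=3,fy=3,interpolation=cv2.INTER_CUBIC)
b=cv2.resize(im[80:470,120:520],(400,390));
cv2.imwrite("pics/f1.png",np.hstack([a[:390,:400],b]))
for c in("scene","top"):
  get_image(c)
  for t in("pot","pot_handle"):
    for q in tip_of(c,t)[:1]: print(c,t,q["at"],q["conf"],at_z(c,q["at"],95 if t=="pot" else 260))
E
```

```text
6.65 [539.9 245.8 318.4] yaw 12.94 ydir [-0. -0. -1.] F [-0.4  0.1 -0.4] w 0.430684357674633 q [ 0.41  0.27  1.58 -0.    1.29  0.18]
scene pot [343.9, 214.9] 0.6 [555.1 245.6  95. ]
scene pot_handle [342.7, 168.4] 0.81 [552.3 233.2 260. ]
top pot [254.9, 272.1] 0.55 [541.9 240.8  95. ]
top pot_handle [248.6, 269.9] 0.53 [533.3 238.1 260. ]
```

View pics/f1.png

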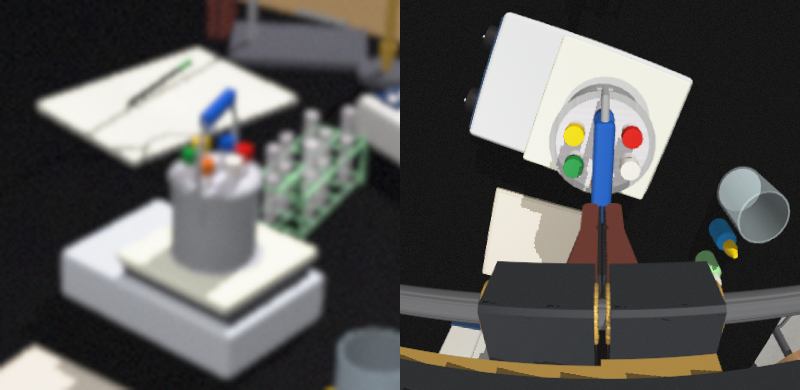

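```bash
python3 - <<'E'
from st import *
def proj(cam,P):
    m=cm(cam);K=np.array(m["mtx"]);d=R.from_rotvec(m["orientation"]).as_matrix().T@(np.array(P)-m["position"]);x,y,z=d[0],-d[1],-d[2]
    if cam=="wrist":
        r=np.hypot(x,y);th=np.arctan2(r,z);x,y,z=x/r*th,y/r*th,1
    return np.array([K[0,0]*x/z+K[0,2],K[1,1]*y/z+K[1,2]])
o,M=st(); e=np.array(o['ee_pos']); print(cm("wrist")["position"])
for c in("scene","top","wrist"): print(c,"tip",proj(c,e+17*M[:,1]),"tcp",proj(c,e),"grip ends",proj(c,[540-.223*36,246+.975*36,260]),proj(c,[540+.223*36,246-.975*36,260]))
rs=[]
for c in("scene","top","wrist"):
    g=get_image(c).astype(int);m=(g[...,0]>g[...,2]+50)&(g[...,0]>g[...,1]+30)
    p=proj(c,(540,246,260)); v,u=np.nonzero(m);k=np.hypot(u-p[0],v-p[1])<(60 if c=="wrist" else 25)
    uv=np.array([u[k].mean(),v[k].mean()]);print(c,k.sum(),uv,"range",u[k].min(),u[k].max(),v[k].min(),v[k].max(),at_z(c,uv,262));rs.append((c,uv))
    im=g.astype(np.uint8)
for i,j in((0,1),(0,2),(1,2)): print(rs[i][0],rs[j][0],*tri(ray(*rs[i]),ray(*rs[j])))
E
```

```text
7.05 [540.2 246.  318.8] yaw 12.94 ydir [-0. -0. -1.] F [ 0.1  0.4 -0.1] w 0.411707523095753 q [0.41 0.27 1.58 0.   1.29 0.18]
[521.4 327.5 499.8]
scene tip [342.  152.7] tcp [342.2 147.3] grip ends [345.6 160.8] [337.3 170.8]
top tip [243.7 266.1] tcp [242.8 265.5] grip ends [233.4 270.8] [258.2 264.5]
wrist tip [321.3 274.8] tcp [321.3 287.1] grip ends [321.2 199. ] [321.1 298.1]
scene 100 [343.  168.5] range 337 348 159 179 [555.4 230.  262. ]<stdin>:13: RuntimeWarning: Mean of empty slice.
  ret = ret.dtype.type(ret / rcount)
Traceback (most recent call last):
ValueError: zero-size array to reduction operation minimum which has no identity
```

{"api": "arm_command", "payload": {"targets": [[0,0,0,0],[0,0,0,0],[0,0,0,0],[0,0,0,0],[0,0,0,0],[0,0,0,0],[0,0,0,0],[0,0,0,0],[0,0,0,0],[0,0,0,0],[0,0,0,0],[0,0,0,0],[0,0,0,0],[0,0,0,0]], "gripper": 100}}

```text
t: 8.32
ee_pos: [540.2, 246.0, 319.0]
orientation: [-1.564, -0.177, 0.177]
ft_force: [-0.1, -0.5, -0.5]
width: 87.1
```

{"api": "arm_command", "payload": {"targets": [[0,6,0,0],[0,12,0,0],[0,12,0,0],[0,12,0,0],[0,8,0,0],[0,6,0,0],[0,5,0,0],[0,0,0,0],[0,0,0,0]]}}

```text
t: 9.07
ee_pos: [540.3, 246.0, 257.9]
orientation: [-1.564, -0.177, 0.177]
ft_force: [-0.2, -0.1, -0.1]
width: 87.9
```

```bash
python3 - <<'E'
from st import *
st()
im=get_image("wrist");s=get_image("scene")
a=cv2.resize(s[100:230,275:408],None,fx=3,fy=3,interpolation=cv2.INTER_CUBIC)
b=im[80:470,120:520]
cv2.imwrite("pics/f2.png",np.hstack([a[:390,:400],b]))
E
```

```text
9.07 [540.3 246.  257.9] yaw 12.94 ydir [-0. -0. -1.] F [-0.2 -0.1 -0.1] w 87.86450434766242 q [0.41 0.32 1.65 0.   1.17 0.18]
```

View pics/f2.png

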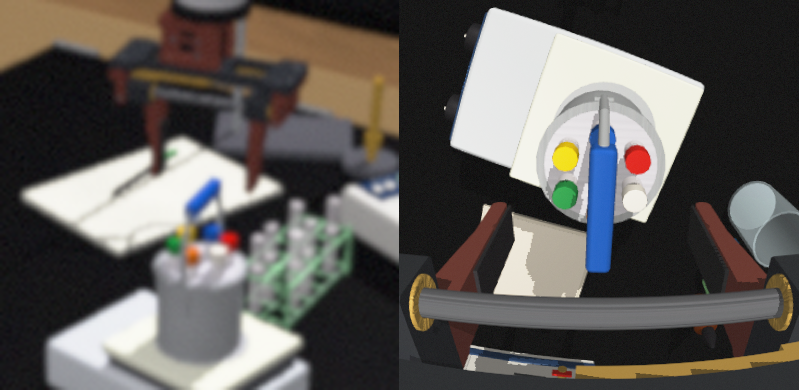

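```bash
python3 - <<'E'
from st import *
import workcell
print(workcell.tip_reach, workcell.tip_reach() if callable(workcell.tip_reach) else "")
def proj(cam,P):
    m=cm(cam);K=np.array(m["mtx"]);d=R.from_rotvec(m["orientation"]).as_matrix().T@(np.array(P)-m["position"]);x,y,z=d[0],-d[1],-d[2]
    if cam=="wrist":
        r=np.hypot(x,y);th=np.arctan2(r,z);x,y,z=x/r*th,y/r*th,1
    return np.array([K[0,0]*x/z+K[0,2],K[1,1]*y/z+K[1,2]])
o,M=st();e=np.array(o['ee_pos'])
for r in(17,0,-20,-40):
  for c in("scene","wrist"):
    print(r,c,proj(c,e+r*M[:,1]+46*M[:,0]),proj(c,e+r*M[:,1]-46*M[:,0]))
E
```

```text
17.0 
9.17 [540.5 246.1 258.5] yaw 12.94 ydir [ 0.  0. -1.] F [ 0.1  0.3 -0.7] w 87.683305999168 q [0.41 0.32 1.65 0.   1.17 0.18]
17 scene [356.2 174.1] [327.1 168.7]
17 wrist [399.8 274.3] [242.8 274.2]
0 scene [356.5 168.9] [327.2 163.6]
0 wrist [405.8 286.4] [236.8 286.3]
-20 scene [356.8 162.7] [327.3 157.5]
-20 wrist [414. 303.] [228.5 303. ]
-40 scene [357.1 156.4] [327.4 151.2]
-40 wrist [423.8 323.2] [218.7 323.1]
```

Both the scene and the wrist pictures put the real fingertips about 37 mm short of the stated reach: scene tips at rows 157 and 163, where 169 and 174 were predicted. The fingers therefore closed above the bar. I'll go 37 mm lower and close with a longer wait.

{"api": "arm_command", "payload": {"targets": [[0,6,0,0],[0,8,0,0],[0,8,0,0],[0,7,0,0],[0,5,0,0],[0,4,0,0],[0,0,0,0],[0,0,0,0]]}}

```text
t: 9.83
ee_pos: [540.1, 245.9, 219.7]
orientation: [-1.564, -0.177, 0.178]
ft_force: [0.1, -0.7, 0.2]
width: 88.1
```

{"api": "arm_command", "payload": {"targets": [[0,0,0,0],[0,0,0,0],[0,0,0,0],[0,0,0,0],[0,0,0,0],[0,0,0,0],[0,0,0,0],[0,0,0,0],[0,0,0,0],[0,0,0,0],[0,0,0,0],[0,0,0,0],[0,0,0,0],[0,0,0,0],[0,0,0,0],[0,0,0,0]], "gripper": 0}}

```text
t: 11.17
ee_pos: [540.2, 246.1, 220.0]
orientation: [-1.563, -0.177, 0.177]
ft_force: [-0.3, 1.9, -0.3]
width: 13.8
```

Gripped at 13.8 mm. Lifting.

{"api": "arm_command", "payload": {"targets": [[0,-2,0,0],[0,-4,0,0],[0,-6,0,0],[0,-8,0,0],[0,-8,0,0],[0,-8,0,0],[0,-8,0,0],[0,-4,0,0],[0,-2,0,0],[0,0,0,0],[0,0,0,0],[0,0,0,0]]}}

```text
t: 12.17
ee_pos: [539.9, 245.8, 269.5]
orientation: [-1.564, -0.177, 0.178]
ft_force: [-0.9, 0.1, -5.1]
width: 13.8
```

```bash
python3 - <<'E'
from st import *
o,M=st((488,11,240))
im=get_image("wrist");s=get_image("scene")
a=cv2.resize(s[100:230,275:408],None,fx=3,fy=3,interpolation=cv2.INTER_CUBIC)
b=im[80:470,120:520]
cv2.imwrite("pics/f3.png",np.hstack([a[:390,:400],b]))
E
```

```text
12.17 [539.9 245.8 269.5] yaw 12.94 ydir [-0. -0. -1.] F [-0.9  0.1 -5.1] w 13.771950611719895 q [ 0.41  0.31  1.64 -0.    1.2   0.18]
tool delta [-103.1   29.6 -217.2]
```

View pics/f3.png

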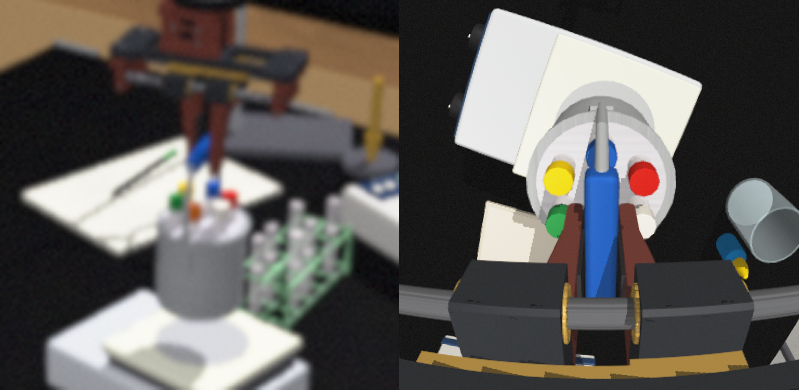

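The pot is lifted clear and hangs upright (5 N on the wrist, width 13.8; its shadow shows separately on the plate at crop (200,340)). Carrying it to the mat.

{"api": "arm_command", "payload": {"targets": [[-2,0,-4,0],[-4,0,-8,0],[-6,0,-12,0],[-7,0,-15,0],[-7,0,-15,0],[-7,0,-15,0],[-7,0,-15,0],[-7,0,-15,0],[-7,0,-15,0],[-7,0,-15,0],[-7,0,-15,0],[-7,0,-15,0],[-7,0,-15,0],[-7,0,-15,0],[-6,0,-12,0],[-5,0,-9,0],[-3,0,-5,0],[0,0,-2,0],[0,0,0,0],[0,0,0,0]]}}

```text
t: 13.93
ee_pos: [488.5, 11.6, 270.1]
orientation: [-1.563, -0.177, 0.177]
ft_force: [0.7, 0.1, -4.3]
width: 13.6
```

{"api": "arm_command", "payload": {"targets": [[0,4,0,0],[0,8,0,0],[0,12,0,0],[0,14,0,0],[0,14,0,0],[0,14,0,0],[0,14,0,0],[0,14,0,0],[0,12,0,0],[0,9,0,0],[0,6,0,0],[0,4,0,0],[0,2,0,0],[0,0,0,0],[0,0,0,0],[0,0,0,0]]}}

```text
t: 15.27
ee_pos: [488.9, 11.4, 143.6]
orientation: [-1.564, -0.178, 0.176]
ft_force: [-0.2, 0.5, -4.6]
width: 13.6
```

```bash
python3 - <<'E'
from st import *
o,M=st((488,11,131))
for c in("scene","top"):
  get_image(c)
  for t in("pot","mat"):
    for q in tip_of(c,t)[:1]: print(c,t,q["at"],q["conf"],at_z(c,q["at"],17 if t=="pot" else 0))
E
```

```text
15.27 [488.9  11.4 143.6] yaw 12.94 ydir [ 0. -0. -1.] F [-0.2  0.5 -4.6] w 13.635673708628122 q [-0.    0.31  1.97 -0.    0.86 -0.23]
tool delta [-0.9 12.6 -0.2]
scene pot [281.2, 265.8] 0.78 [492.1   5.9  17. ]
top pot [331.9, 285.3] 0.61 [500.3   3.8  17. ]
top mat [331.2, 288.9] 0.65 [489.9   6.3   0. ]
```

{"api": "arm_command", "payload": {"targets": [[0,3,0,0],[0,2,0,0],[0,2,0,0],[0,1,0,0],[0,1,0,0],[0,0.8,0,0],[0,0.8,0,0],[0,0,0,0],[0,0,0,0]]}}

```text
t: 16.32
ee_pos: [488.4, 11.4, 132.4]
orientation: [-1.564, -0.177, 0.177]
ft_force: [-0.4, 0.5, -4.5]
width: 13.6
```

{"api": "arm_command", "payload": {"targets": [[0,0.6,0,0],[0,0.6,0,0],[0,0.4,0,0],[0,0.4,0,0],[0,0,0,0],[0,0,0,0]]}}

```text
t: 16.82
ee_pos: [488.7, 11.4, 130.9]
orientation: [-1.564, -0.178, 0.177]
ft_force: [-2.6, -0.1, 4.5]
width: 13.6
```

Contact (force went from -4.5 to +4.5 N). Releasing and then rising straight up.

{"api": "arm_command", "payload": {"targets": [[0,0,0,0],[0,0,0,0],[0,0,0,0],[0,0,0,0],[0,0,0,0],[0,0,0,0],[0,0,0,0],[0,0,0,0],[0,0,0,0],[0,0,0,0],[0,0,0,0],[0,0,0,0]], "gripper": 100}}

```text
t: 17.82
ee_pos: [488.4, 11.4, 130.4]
orientation: [-1.564, -0.177, 0.177]
ft_force: [-0.7, -0.2, 0.8]
width: 86.8
```

{"api": "arm_command", "payload": {"targets": [[0,-5,0,0],[0,-10,0,0],[0,-15,0,0],[0,-18,0,0],[0,-18,0,0],[0,-18,0,0],[0,-18,0,0],[0,-18,0,0],[0,-18,0,0],[0,-12,0,0],[0,0,0,0],[0,0,0,0]]}}

```text
t: 18.82
ee_pos: [488.7, 11.4, 281.4]
orientation: [-1.564, -0.179, 0.176]
ft_force: [0.0, -0.2, 0.4]
width: 88.1
```

```bash
python3 - <<'E'
from st import *
for x,y,z in((443.5,-270.5,285),): o,M=st((x,y,z),8)
s=get_image("scene");t=get_image("top");w=get_image("wrist")
a=cv2.resize(s[180:360,130:400],None,fx=1.48,fy=1.48,interpolation=cv2.INTER_CUBIC)
b=cv2.resize(t[220:340,270:470],(400,240));cv2.imwrite("pics/p.png",np.vstack([np.hstack([a[:240,:400],b[:a.shape[0]]]),cv2.resize(w[100:,:],(800,310))]) if a.shape[0]>=240 else a)
for c in("scene","top"):
  for n,z in(("pot",6),("mat",0),("pot_handle",171),("lid_handle",206),("lid_hinge",158)):
    for q in tip_of(c,n)[:1]: print(c,n,np.array(q["at"]),round(q["conf"],2),at_z(c,q["at"],z))
E
```

```text
18.82 [488.7  11.4 281.4] yaw 12.94 ydir [ 0. -0. -1.] F [ 0.  -0.2  0.4] w 88.08869114902356 q [-0.    0.13  1.84 -0.    1.17 -0.23]
tool delta [-107.1   -3.7 -264.6]
turn 0.08618807169838459
scene pot [282.3 267.6] 0.85 [490.9  11.9   6. ]
scene mat [282.8 266.5] 0.93 [483.8  23.    0. ]
scene pot_handle [280.3 219.3] 0.86 [487.   17.5 171. ]
scene lid_handle [189.5 251.5] 0.69 [ 435.4 -266.1  206. ]
scene lid_hinge [252.2 288. ] 0.75 [ 608.4 -240.7  158. ]
top pot [329.3 288.9] 0.54 [489.7  12.4   6. ]
top mat [331.5 290.2] 0.62 [485.7   5.5   0. ]
top lid_handle [427.7 297. ] 0.62 [ 446.7 -271.5  206. ]
top lid_hinge [413.1 241.6] 0.86 [ 615.7 -243.1  158. ]
```

View pics/p.png

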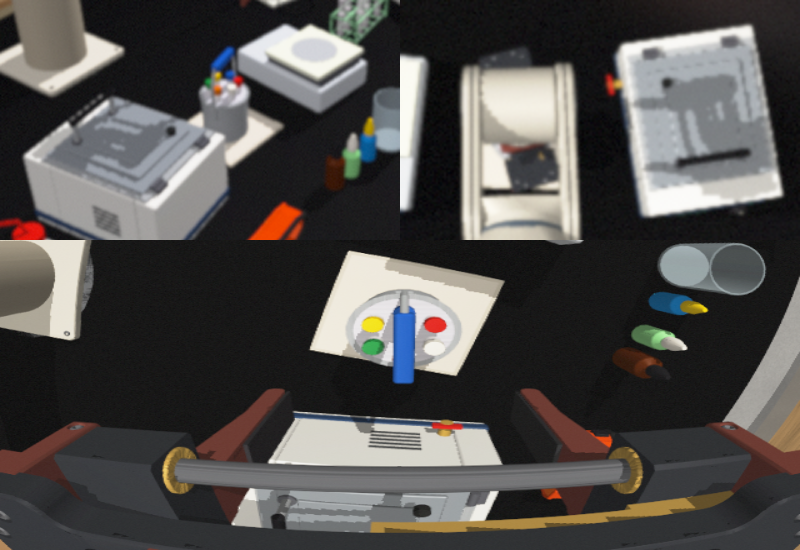

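The pot stands upright and wholly on the mat, with mat showing all round it (wrist crop (400,330)), and the nets put both within about 1 cm of each other. The bath is untouched. Now over the lid handle.

{"api": "arm_command", "payload": {"targets": [[0,0,0,0.083],[-4,0,-12,0],[-7,0,-23,0],[-8,0,-26,0],[-8,0,-26,0],[-8,0,-26,0],[-8,0,-26,0],[-8,0,-26,0],[-8,0,-26,0],[-8,0,-26,0],[-8,0,-25,0],[-6,0,-18,0],[-3,0,-12,0],[0,0,0,0],[0,0,0,0],[0,0,0,0]]}}

```text
t: 20.8
ee_pos: [444.0, -268.9, 280.3]
orientation: [-1.567, -0.112, 0.113]
ft_force: [0.8, -0.5, 0.2]
width: 87.9
```

```bash
python3 - <<'E'
from st import *
o,M=st((444.5,-269.5,170),8.2)
w=get_image("wrist");cv2.imwrite("pics/l.png",w)
for q in tip_of("wrist","lid_handle")[:2]: print(q["at"],q["conf"],at_z("wrist",q["at"],206))
for q in tip_of("wrist","lid_hinge")[:2]: print(q["at"],q["conf"],at_z("wrist",q["at"],158))
E
```

```text
20.8 [ 444.  -268.9  280.3] yaw 8.2 ydir [-0.  0. -1.] F [ 0.8 -0.5  0.2] w 87.88259235362717 q [-0.57  0.18  1.78  0.    1.18 -0.71]
tool delta [  0.4 110.3  -0.7]
turn 6.091463105652302e-05
[321.4, 240.8] 0.88 [ 443.9 -266.4  206. ]
[498.5, 228.8] 0.86 [ 605.3 -246.6  158. ]
```

View pics/l.png

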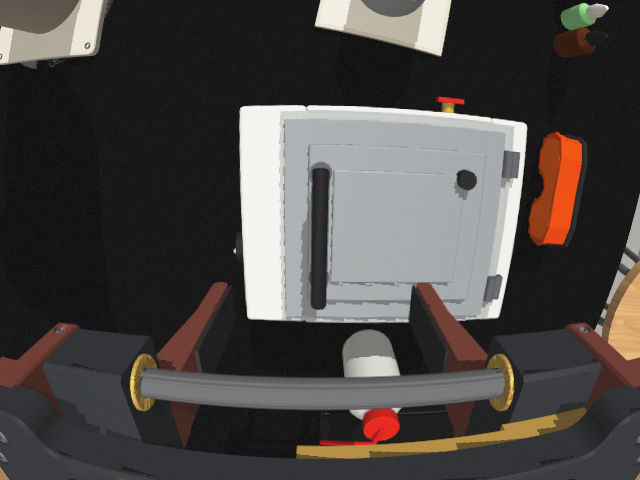

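The black bar (cols 313–328, rows 165–308) is vertical and centred between the jaws. Descending.

{"api": "arm_command", "payload": {"targets": [[0,6,0,0],[0,14,0,0],[0,16,0,0],[0,16,0,0],[0,16,0,0],[0,14,0,0],[0,12,0,0],[0,8,0,0],[0,5,0,0],[0,3,0,0],[0,0,0,0],[0,0,0,0]]}}

```text
t: 21.95
ee_pos: [444.2, -269.9, 170.7]
orientation: [-1.568, -0.113, 0.112]
ft_force: [-0.2, 0.7, 0.1]
width: 87.8
```

{"api": "arm_command", "payload": {"targets": [[0,0,0,0],[0,0,0,0],[0,0,0,0],[0,0,0,0],[0,0,0,0],[0,0,0,0],[0,0,0,0],[0,0,0,0],[0,0,0,0],[0,0,0,0],[0,0,0,0],[0,0,0,0],[0,0,0,0],[0,0,0,0],[0,0,0,0],[0,0,0,0]], "gripper": 0}}

```text
t: 23.28
ee_pos: [442.2, -269.9, 170.2]
orientation: [-1.568, -0.11, 0.115]
ft_force: [-6.4, -1.9, 4.8]
width: 11.1
```

```bash
python3 - <<'E'
from st import *
o,M=st()
# arc in tool axes: x towards hinge, -y up; r,phi0 from handle geometry
r=np.hypot(165,48);p0=np.arctan2(48,165)
a=np.r_[0,.015,.045]; a=np.r_[a,np.linspace(.045,1.0,23)[1:],1.03,1.047]
x=-r*np.cos(p0+a);z=r*np.sin(p0+a)
D=np.c_[np.diff(x),-np.diff(z)];print(len(D));print(D.round(1).tolist()); print(x[-1]-x[0],z[-1]-z[0])
E
```

```text
23.28 [ 442.2 -269.9  170.2] yaw 8.19 ydir [-0.  0. -1.] F [-6.4 -1.9  4.8] w 11.064055245743537 q [-0.57  0.31  1.89 -0.    0.94 -0.71]
26
[[0.7, -2.5], [1.6, -4.9], [2.6, -7.0], [2.9, -6.9], [3.2, -6.8], [3.4, -6.6], [3.7, -6.5], [4.0, -6.3], [4.3, -6.1], [4.5, -5.9], [4.8, -5.7], [5.0, -5.5], [5.3, -5.3], [5.5, -5.0], [5.7, -4.8], [5.9, -4.6], [6.1, -4.3], [6.3, -4.0], [6.4, -3.7], [6.6, -3.5], [6.7, -3.2], [6.9, -2.9], [7.0, -2.6], [7.1, -2.3], [5.0, -1.4], [2.8, -0.7]]
124.03625003329893 118.88610244315012
```

The width of 11.1 mm on a 12 mm bar, with an upward wedge force, suggests the pads hold it above its centre. I'll regrip 8 mm lower and 2 mm towards the front.

{"api": "arm_command", "payload": {"targets": [[0,0,0,0],[0,0,0,0],[0,0,0,0],[0,0,0,0],[-1,0,0,0],[-1,2,0,0],[0,2,0,0],[0,2,0,0],[0,2,0,0],[0,0,0,0],[0,0,0,0]], "gripper": 60}}

```text
t: 24.2
ee_pos: [441.9, -270.0, 162.2]
orientation: [-1.568, -0.112, 0.112]
ft_force: [-0.2, -0.2, -0.5]
width: 52.8
```

{"api": "arm_command", "payload": {"targets": [[0,0,0,0],[0,0,0,0],[0,0,0,0],[0,0,0,0],[0,0,0,0],[0,0,0,0],[0,0,0,0],[0,0,0,0],[0,0,0,0],[0,0,0,0],[0,0,0,0],[0,0,0,0]], "gripper": 0}}

```text
t: 25.2
ee_pos: [442.2, -270.1, 162.4]
orientation: [-1.568, -0.112, 0.112]
ft_force: [2.7, 1.4, -1.2]
width: 10.8
```

```bash
python3 - <<'E'
from st import *
st()
s=get_image("scene");w=get_image("wrist")
cv2.imwrite("pics/g.png",np.hstack([cv2.resize(s[190:320,130:263],(400,390),interpolation=cv2.INTER_CUBIC),w[80:470,120:520]]))
E
```

```text
25.2 [ 442.2 -270.1  162.4] yaw 8.17 ydir [ 0.  0. -1.] F [ 2.7  1.4 -1.2] w 10.768703394772857 q [-0.57  0.32  1.9   0.    0.92 -0.71]
```

View pics/g.png

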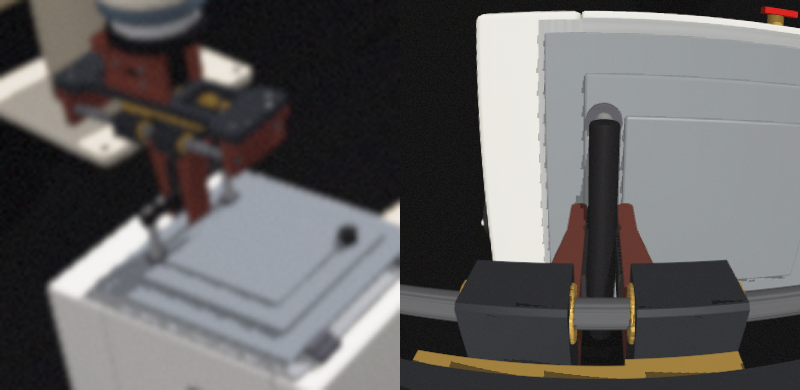

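The fingers straddle the bar, their tips visibly below it and just above the lid, and side forces are small. Raising along the arc.

{"api": "arm_command", "payload": {"targets": [[0.7,-2.5,0,0],[1.6,-4.9,0,0],[2.6,-7,0,0],[2.9,-6.9,0,0],[3.2,-6.8,0,0],[3.4,-6.6,0,0],[3.7,-6.5,0,0],[4,-6.3,0,0],[0,0,0,0],[0,0,0,0]]}}

```text
t: 26.13
ee_pos: [463.4, -267.3, 210.3]
orientation: [-1.569, -0.112, 0.113]
ft_force: [-3.7, -6.1, -0.9]
width: 11.0
```

{"api": "arm_command", "payload": {"targets": [[2.1,-3,0,0],[2.2,-3.1,0,0],[4.5,-5.9,0,0],[4.8,-5.7,0,0],[5,-5.5,0,0],[5.3,-5.3,0,0],[5.5,-5,0,0],[5.7,-4.8,0,0],[5.9,-4.6,0,0],[0,0,0,0],[0,0,0,0]]}}

```text
t: 27.05
ee_pos: [503.1, -262.2, 254.4]
orientation: [-1.57, -0.111, 0.114]
ft_force: [-11.2, -6.6, 11.2]
width: 11.0
```

The force is radially outward (the path is about 2 mm too tight) with a little sideways. I'll correct that and continue.

{"api": "arm_command", "payload": {"targets": [[-1,-1,-1,0],[-1,-1,-1,0],[3,-2.2,0,0],[6.1,-4.3,0,0],[6.2,-4,0,0],[6.3,-3.7,0,0],[6.5,-3.6,0,0],[0,0,0,0],[0,0,0,0]]}}

```text
t: 27.8
ee_pos: [531.0, -258.8, 272.9]
orientation: [-1.568, -0.113, 0.113]
ft_force: [-2.9, 4.4, -0.8]
width: 11.2
```

```bash
python3 - <<'E'
from st import *
st()
for c in("scene","top"):
  get_image(c)
  for n in("lid_handle","lid_hinge"):
    for q in tip_of(c,n)[:1]:
      p,d=ray(c,q["at"]); th=np.radians(8.2); n_=np.array([-np.sin(th),np.cos(th),0]); P0=np.array([607,-244.5,158])
      X=p+d*((P0-p)@n_)/(d@n_); v=X-P0; print(c,n,q["conf"],X, "behind",v@[np.cos(th),np.sin(th),0],"up",v[2])
E
```

```text
27.8 [ 531.  -258.8  272.9] yaw 8.22 ydir [ 0.  0. -1.] F [-2.9  4.4 -0.8] w 11.154492373707425 q [-0.47  0.3   1.64  0.    1.2  -0.62]
scene lid_handle 0.96 [ 530.7 -255.5  311.3] behind -77.0669383547483 up 153.34239480523865
scene lid_hinge 0.73 [ 610.7 -244.   158. ] behind 3.7246865756712273 up -0.0018209746998536502
top lid_handle 0.8 [ 526.5 -256.1  336.5] behind -81.33794483792346 up 178.53740926320188
top lid_hinge 0.76 [ 607.9 -244.4  173.1] behind 0.879193466476411 up 15.138193326840337
```

{"api": "arm_command", "payload": {"targets": [[2.7,-1.2,0.5,0],[5.4,-2.3,0,0],[5.4,-2.2,0,0],[5.5,-2,0,0],[5.6,-1.8,0,0],[5.2,-1.5,0,0],[3.5,-0.9,0,0],[0,0,0,0],[0,0,0,0],[0,0,0,0]]}}

```text
t: 28.93
ee_pos: [563.7, -254.8, 284.9]
orientation: [-1.569, -0.113, 0.111]
ft_force: [-1.9, -4.5, 4.4]
width: 11.1
```

```bash
python3 - <<'E'
from st import *
o,M=st()
e=o['ee_pos'];dx=(e[0]-442.2)*np.cos(np.radians(8.2))+(e[1]+270.1)*np.sin(np.radians(8.2));dz=e[2]-162.4
print("kin angle",np.degrees(np.arctan2(48+dz,165-dx))-16.2,np.hypot(48+dz,165-dx))
for c in("scene",):
  im=get_image(c)
  for q in tip_of(c,"lid_handle")[:1]:
      p,d=ray(c,q["at"]); th=np.radians(8.2); n_=np.array([-np.sin(th),np.cos(th),0]); P0=np.array([607,-244.5,158])
      X=p+d*((P0-p)@n_)/(d@n_); v=X-P0; b=-v@[np.cos(th),np.sin(th),0]; print(q["conf"],X,b,v[2],np.degrees(np.arctan2(v[2],b))-16.2)
cv2.imwrite("pics/end.png",cv2.resize(im[110:430,110:470],(675,600),interpolation=cv2.INTER_CUBIC))
E
```

```text
28.93 [ 563.7 -254.8  284.9] yaw 8.18 ydir [ 0. -0. -1.] F [-1.9 -4.5  4.4] w 11.096840841582791 q [-0.44  0.33  1.57 -0.    1.24 -0.59]
kin angle 59.78993034112165 175.69057377443667
0.7 [ 560.9 -251.1  321.1] 46.61554557800759 163.11398625880975 57.8508534463558
```

View pics/end.png

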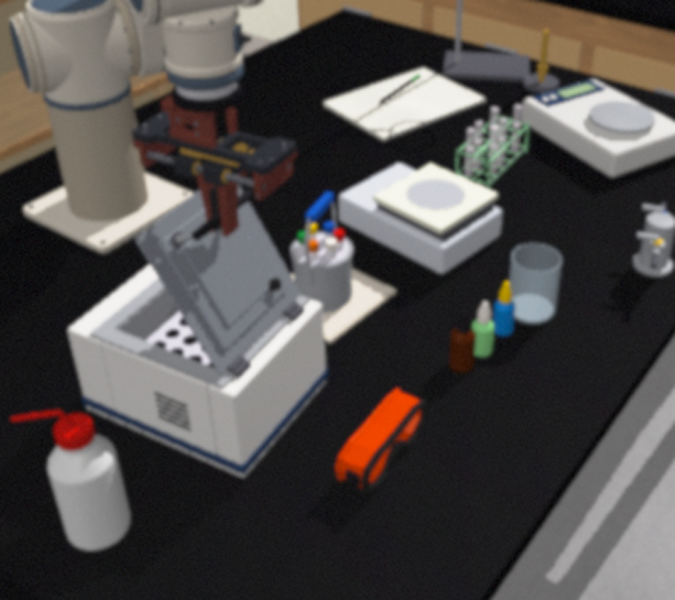

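The lid is held open at about 58–60° with the fingers on the bar (picture (215,235)). The pot stands on the mat (320,270) and the rest is in place. Handing in.

{"api": "arm_command", "payload": {"targets": [[0.5,0,0,0],[0,0,0,0],[0,0,0,0],[0,0,0,0],[0,0,0,0],[0,0,0,0]]}}

```text
t: 29.53
ee_pos: [564.0, -254.8, 285.0]
orientation: [-1.569, -0.113, 0.111]
ft_force: [-2.7, -4.4, 4.7]
width: 11.1
```

```bash
python3 -c "
from st import *
st();print(close_job())"
```

```text
29.53 [ 564.  -254.8  285. ] yaw 8.16 ydir [ 0. -0. -1.] F [-2.7 -4.4  4.7] w 11.139954486303509 q [-0.44  0.33  1.57 -0.    1.24 -0.59]
the job is handed in; nothing more can be done
None
```

The pot stands upright and released on the mat, and the lid was still held about 60° open when I handed the job in at 29.5 s. In the last picture nothing else on the bench appears to have moved.

**Last checks**
- **Pot:** the networks put its centre at about (490, 12) mm, within about 1 cm of the mat's centre. The wrist picture shows mat all round it. Contact force at set-down was under 5 N.
- **Lid:** the arm's own position gives 59.8° and the scene camera gives 57.9°. The bar is gripped at 11 mm, and the wrist force is about 7 N.

**What failed or disagreed**
- **First pot grasp:** it closed above the handle without touching the pot. The pictures showed the fingertips about 37 mm short of the stated reach (my estimate), so I went lower and the second grasp held.
- **Lid handle:** I regripped it once, 8 mm lower, because the first hold seemed to be above the bar's centre.
- **Lid arc:** the path ran about 2 mm tight at the hinge, reaching roughly 17 N at the wrist before I corrected it.
- **Network readings:** I discarded two early ones that contradicted the pictures, the pot handle in the top view and the hotplate in the scene view.

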